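# Gauge the planed blank and set the jig's depth stop

## Robot

A 6-joint arm with a two-finger parallel gripper is mounted at the origin on the work surface. World frame = base frame: x ahead of the robot, y to its left, z up, the work surface at z = 0. Lengths are in mm, angles in degrees, forces in N, time in s.
With the tool pointing down it reaches from about 325 to 925 mm from the base axis. Payload 3.1 kg.
Tool frame: the origin (TCP) lies on the centre line of the jaws, within the pads' length; the fingertips stand 19 mm ahead of it and the grasp point (between the pads) is the TCP; z points along the fingers, y is the line along which they close (so a half turn about z gives the same grasp; the last joint's range is limited). The gripper opens to 85 mm and grips with 20 to 120 N. Pads are 22 mm wide; open, the fingers measure 114 mm over their backs; the gripper's body (76 mm by 85 mm) begins 54 mm behind the grasp point. The pads swing forward as they close: fully open they stand 13 mm farther back than shut.
Start: joints at [-80.226, 12.427, 92.441, -0, 75.132, -6.429], TCP at [174.425, -600.18, 250.3] pointing down, gripper open.
Joint ranges: [-157.48, 157.48], [-44.54, 120.13], [17.64, 146.25], [-64.5, 244.5], [7.68, 150.69], [-147.95, 147.95]. Speed limits (degrees/s): [159.86, 159.86, 180, 180, 180, 180].

## Interface

Orientations are given as [roll, pitch, yaw] about the fixed x, y, z axes, in that order (R = Rz(yaw) Ry(pitch) Rx(roll)).
In Python, from workcell import arm, eyes gives the robot as it stands.
- The arm moves only by the tool drive_tool, never from a script. Its argument "deltas" is a list of rows, each a list of 5 numbers: the finger opening in cm, from 0 to 8.54, then the shift along the tool's x, y, z in cm, then the turn about the tool's z in rad. In form: [[gripper, dx, dy, dz, roll], ...]. A call has 1 to 12 rows; each row is the pose to reach, as a shift and turn from the pose commanded when the call began, along the tool's axes at that moment; what a row does not reach only later rows make up. A row lasts 1/12 s, in which the tool goes at most 41.7 mm and 7.16 degrees, less where a joint would pass 70% of its speed; a pose out of reach is approached as far as the arm can. A call with a gripper value outside its range is refused whole. The fingers move at their own pace and stop on an object; "grip_force" is the grip in N (left out, the last holds). Time passes only in rows, so rows that repeat a pose let the fingers close. It gives the time, the measured TCP pose, the force, the opening and the grip force at its end, in the units of the state.
- arm.get_state(): the state, without advancing time (a new reading comes with each control period).
- eyes.grab_frame(name): name is "side" or "top" or "wrist"; returns the picture (400x640x3 uint8, red, green, blue); there is no depth.
- eyes.calibration(name): a dict with "vfov" (degrees; the focal length in pixels is half the picture's height over the tangent of half this angle, whatever the lens; pixels are square), "cx", "cy" (the principal point, pixels), "k1" (the pictures are not rectified: a ray, as slopes to the right and down, at radius r is drawn at 1 + k1 r^2 times it, then the intrinsics apply), "position" and "rotation" of the camera in the world. Camera axes: x right, y up, looking along -z (the intrinsics and any distortion apply to the point x, -y, -z); pixel columns grow to the right and rows downward; lengths in mm; the calibration is good to about 2 mm. A picture is of the moment at which its call begins: read the wrist's pose just before it. calibration takes no time and is no camera call; for the wrist camera it gives the pose at the moment of the call.
- arm.sign_off(): hands the job in; it is judged then, once.
The state is a dict: "time": time; "joint_positions": joint angles; "joint_velocities": joint speeds; "joint_efforts": joint torques, N m; "position": TCP position; "ee_rot": TCP orientation; "contact_force": force on the tool from outside, world axes, zero at the start; "torque": the same for the moment, N m; "finger_gap": finger opening in mm; "grasp_force": force on a finger pad.
Only numpy, scipy, OpenCV 4.12 (cv2) and the standard library are available. Lean on these libraries where they do the work, as an engineer would, in place of code of your own. Each camera call takes 0.05 s, during which the arm holds its last target. There are 200 camera calls.

## Task

Pick up the bridge gauge and set it down gently astride the middle of the planed wooden blank that lies on the steel plate, so that the gauge stands squarely on both legs with its sprung foot resting on the blank and shows its thickness; let go and leave it there. Then slide the black depth stop along its track to the middle of the band of the same colour as the gauge reads (16 mm green, 26 mm blue, 36 mm red). Do not shift the blanks or disturb anything else on the bench.

Things in the scene. Friction and masses are not known exactly. Their poses are not given: they have to be found in the camera images.
- gauge: loose bridge gauge, 140 tall, 0.5 kg: two aluminium legs 44 (x) x 14 (y) x 60 high with a gap 64 wide (y) between them, a beam 44 x 92 on top (z 60 to 74), and on it a black tower to grip, 24 (x) x 30 (y), z 74 to 140, with colour bands and an orange pointer on its x faces. Origin on the centre line at the level of the legs' undersides, z up; half a turn gives the same gauge
- slide_foot (a joint): reading of the gauge, m: height of its foot above the legs' undersides, 0 (level, sprung down) to 0.045. Astride a blank it reads the thickness: 0.016, 0.026 or 0.036, and the orange pointer on the tower, which rises with the foot, then shows the green, blue or red band. Light spring, about 2 N
- foot_tip (a point): centre of the underside of the gauge's sprung foot, a dark steel disc 18 in diameter on the gauge's centre line
- plate: bright steel gauging plate, 180 x 180, let flush into the bench top; origin at its centre at bench height
- blank_16: planed dark brown wooden blank, 110 (x) x 44 (y) x 16 thick, for the green band; the three blanks differ only in thickness. One of the three, not always the same, lies on the steel plate; the other two lie farther from the robot. Origin at the centre of its underside
- blank_26: planed dark brown wooden blank, 110 (x) x 44 (y) x 26 thick, for the blue band; the three blanks differ only in thickness. One of the three, not always the same, lies on the steel plate; the other two lie farther from the robot. Origin at the centre of its underside
- blank_36: planed dark brown wooden blank, 110 (x) x 44 (y) x 36 thick, for the red band; the three blanks differ only in thickness. One of the three, not always the same, lies on the steel plate; the other two lie farther from the robot. Origin at the centre of its underside
- stop_board: fixed plywood board of the planing jig, 100 (x) x 220 (y) x 16 high, with an aluminium track along y in its middle (top at z 20) and green, blue and red bands (15 wide along y) beside it; origin at the centre of its underside
- stop_slide (a joint): position of the depth stop along the track, m, 0 to 0.15, growing to the board's +y; 0.045 = middle of the green band, 0.085 = blue, 0.125 = red. It stays where it is left (friction about 1.5 N)
- stop_top (a point): centre of the top of the depth stop, a black block 26 (board x) x 24 (board y) x 42 high with white pointers on both sides at its foot; its top is 62 above the bench
- mark_green (a point): where point stop_top is when the stop is at the middle of the green band (for 16 mm)
- mark_blue (a point): where point stop_top is when the stop is at the middle of the blue band (for 26 mm)
- mark_red (a point): where point stop_top is when the stop is at the middle of the red band (for 36 mm)
- mallet: wooden mallet lying on the bench, 230 long (x), head 60 x 110 x 60; origin on the bench below it; bystander
- chisel: slim hand tool with blue handle, 200 long (x), 26 thick, lying on the bench; origin under its middle; bystander
- glue: white glue bottle, 60 in diameter, 150 tall; origin at the centre of its underside; bystander
- square: try square lying on the bench, wooden stock 22 x 130 x 18 with a steel blade 160 long along x; origin under the stock's middle; bystander

How it is judged (in metres and radians):
On the way, in this order (a step that is already met when the one before it is completed fails the run):
1. the gauge stands released astride the blank on the plate and reads its thickness (height (world z) of gauge below 0.004 m and angle between gauge's own z axis and vertical below 0.06 rad and contact force between the fingers and gauge below 0.2 N and linear speed of gauge below 0.02 m/s and ((horizontal distance between blank_16 and plate below 0.06 m and horizontal distance between foot_tip and blank_16 below 0.025 m and value of joint slide_foot between 0.013 and 0.019 m) or (horizontal distance between blank_26 and plate below 0.06 m and horizontal distance between foot_tip and blank_26 below 0.025 m and value of joint slide_foot between 0.023 and 0.029 m) or (horizontal distance between blank_36 and plate below 0.06 m and horizontal distance between foot_tip and blank_36 below 0.025 m and value of joint slide_foot between 0.033 and 0.039 m))), for 0.3 s.
2. the depth stop stands at the band of the reading's colour (((horizontal distance between blank_16 and plate below 0.06 m and horizontal distance between foot_tip and blank_16 below 0.025 m and value of joint slide_foot between 0.013 and 0.019 m and value of joint stop_slide between 0.038 and 0.052 m) or (horizontal distance between blank_26 and plate below 0.06 m and horizontal distance between foot_tip and blank_26 below 0.025 m and value of joint slide_foot between 0.023 and 0.029 m and value of joint stop_slide between 0.078 and 0.092 m) or (horizontal distance between blank_36 and plate below 0.06 m and horizontal distance between foot_tip and blank_36 below 0.025 m and value of joint slide_foot between 0.033 and 0.039 m and value of joint stop_slide between 0.118 and 0.132 m))), for 0.2 s.
At the end, for the whole second after the job is handed in: the gauge stands upright (legs within 4 mm of the bench, tilt < 0.06 rad), at rest and released, its foot within 25 mm of the middle of the blank on the plate and reading its thickness within 3 mm; the stop rests within 7 mm of the middle of that thickness's band (16 green, 26 blue, 36 red) (height (world z) of gauge below 0.004 m and angle between gauge's own z axis and vertical below 0.06 rad and contact force between the fingers and gauge below 0.2 N and linear speed of gauge below 0.02 m/s and ((horizontal distance between blank_16 and plate below 0.06 m and horizontal distance between foot_tip and blank_16 below 0.025 m and value of joint slide_foot between 0.013 and 0.019 m and value of joint stop_slide between 0.038 and 0.052 m) or (horizontal distance between blank_26 and plate below 0.06 m and horizontal distance between foot_tip and blank_26 below 0.025 m and value of joint slide_foot between 0.023 and 0.029 m and value of joint stop_slide between 0.078 and 0.092 m) or (horizontal distance between blank_36 and plate below 0.06 m and horizontal distance between foot_tip and blank_36 below 0.025 m and value of joint slide_foot between 0.033 and 0.039 m and value of joint stop_slide between 0.118 and 0.132 m)) and velocity of joint stop_slide between -0.01 and 0.01 m/s); the robot touches nothing.
It fails at once if the gauge is let go or knocked over more than 20 mm above the bench (height (world z) of gauge above 0.02 m and contact force between the fingers and gauge below 0.1 N).
It fails at once if the gauge is pressed onto a blank with more than 15 N (contact force between gauge and blank_16 above 15 N or contact force between gauge and blank_26 above 15 N or contact force between gauge and blank_36 above 15 N).
It fails at once if a blank is shifted by more than 12 mm (distance of any of blank_16, blank_26, blank_36 from where it was at the start of the episode above 0.012 m).
It fails at once if the mallet, chisel, glue bottle or try square is moved by more than 25 mm (distance of any of mallet, chisel, glue, square from where it was at the start of the episode above 0.025 m).
It also fails if it takes over 45 s, if anything falls off the work surface, if the arm or the gripper's body presses on something with over 40 N, if the wrist force passes 120 N, or if a joint passes its speed limit or range.

## Working session

There is one attempt and no reset: what is moved stays moved. The work goes in short steps, Python scripts to look and compute and a tool call to move; the robot and the scene stay as the last step left them, time stands still between calls to the robot, and variables do not carry over. Pictures are saved under pics/ and viewed, at most 10 in all, crops included, and the job is handed in when it is done.

Besides the shell and the picture viewer there is one more tool, called after "Call:" in YAML: its name, and indented under it one key for each argument. drive_tool: Moves the arm, as the interface text tells. Its arguments: {"type":"object","properties":{"deltas":{"type":"array","items":{"type":"array","items":{"type":"number"}}},"grip_force":{"type":"number"}},"required":["deltas"]}

```bash
mkdir -p pics
cat > h.py <<'E'
import numpy as np, cv2
from workcell import arm, eyes
def grab(n,f):
    c=eyes.calibration(n); im=eyes.grab_frame(n); cv2.imwrite(f'pics/{f}.png',im[:,:,::-1]); 
    np.save(f'pics/{f}.npy',dict(c=c),allow_pickle=True); return im,c
def load(f):
    return cv2.imread(f'pics/{f}.png')[:,:,::-1], np.load(f'pics/{f}.npy',allow_pickle=True).item()['c']
def K(c):
    f=200/np.tan(np.radians(c['vfov'])/2); return np.array([[f,0,c['cx']],[0,f,c['cy']],[0,0,1.]])
def ray(c,uv):
    p=cv2.undistortPoints(np.array([[uv]],float),K(c),np.array([c['k1'],0,0,0,0.]))[0,0]
    d=np.array(c['rotation'])@np.array([p[0],-p[1],-1]); return np.array(c['position']),d
def onz(c,uv,z):
    o,d=ray(c,uv); return o+d*(z-o[2])/d[2]
def proj(c,P):
    q=np.array(c['rotation']).T@(np.array(P,float)-c['position']); a,b=q[0]/-q[2],-q[1]/-q[2]
    s=1+c['k1']*(a*a+b*b); k=K(c); return np.array([k[0,0]*a*s+c['cx'],k[0,0]*b*s+c['cy']])
E
python3 - <<'E'
from h import *
for n in('top','side'):
    im,c=grab(n,n+'0'); print(n,c)
print(arm.get_state())
E
```

```text
top {'vfov': 54.53411862006125, 'cx': 319.8687403892058, 'cy': 197.50226711905745, 'k1': 0.018294326790131196, 'position': array([ 502.35318456,  -79.2059218 , 1189.34189474]), 'rotation': array([  3.80109886,   1.24315658, -88.90047524])}
side {'vfov': 49.24889973090818, 'cx': 322.5015288278441, 'cy': 200.31696702313752, 'k1': -0.1154106426372018, 'position': array([ 455.85364728,  792.14037351, 1052.43071416]), 'rotation': array([ 4.17119433e+01,  1.18925775e-01, -1.72063444e+02])}
{'time': 0.1, 'joint_positions': array([-8.02265159e+01,  1.24725633e+01,  9.25206544e+01,  1.87991950e-03,
        7.51314597e+01, -6.42896814e+00]), 'joint_velocities': array([-0.01106506, -0.2082218 , -0.04967041,  0.02555936,  0.00571917,
       -0.05046526]), 'joint_efforts': array([-4.54893197e-04, -3.98076475e+01, -3.04968667e+01, -1.44104247e-04,
        4.26013154e-03,  1.88344342e-05]), 'position': array([ 174.30250211, -599.47955879,  249.08492726]), 'ee_rot': array([-1.79876310e+02, -1.57647858e-02,  1.62019509e+01]), 'contact_force': array([1.38951958, 1.41180725, 0.51885693]), 'torque': array([ 0.00872929,  0.03745887, -0.02375481]), 'grasp_force': 0.0, 'finger_gap': 85.58844402845726}
```

View pics/top0.png

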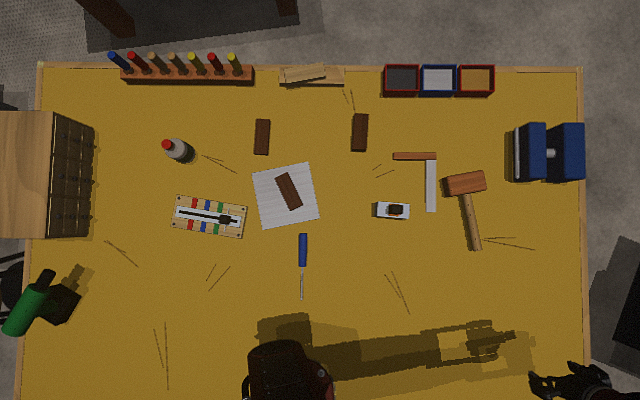

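View pics/side0.png

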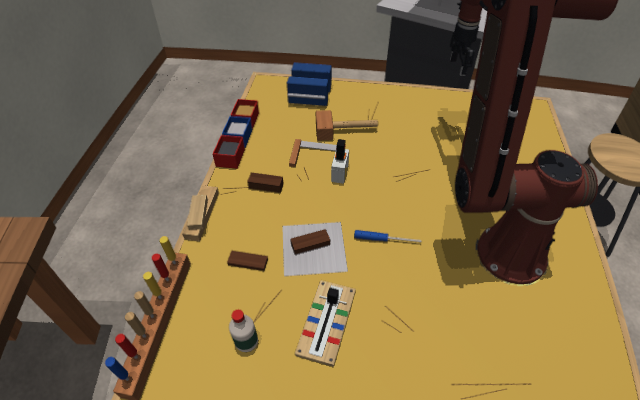

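```bash
cat >> h.py <<'E'
from scipy.spatial.transform import Rotation as Ro
_c=eyes.calibration
def fix(c): 
    c=dict(c); r=np.array(c['rotation']); 
    if r.shape==(3,): c['rotation']=Ro.from_euler('xyz',r,degrees=True).as_matrix()
    return c
_l=load; load=lambda f:(lambda a:(a[0],fix(a[1])))(_l(f))
_g=grab
def grab(n,f): i,c=_g(n,f); return i,fix(c)
def blobs(m,c,z,roi,mina=30,n=3):
    x0,y0,x1,y1=roi; k=np.zeros(m.shape,np.uint8); k[y0:y1,x0:x1]=m[y0:y1,x0:x1]
    cs,_=cv2.findContours(k,cv2.RETR_EXTERNAL,cv2.CHAIN_APPROX_NONE)
    for q in sorted(cs,key=cv2.contourArea)[::-1][:n]:
        if cv2.contourArea(q)<mina: continue
        w=np.array([onz(c,p,z)[:2] for p in q[:,0].astype(float)],np.float32)
        (a,s,t)=cv2.minAreaRect(w); 
        if s[0]<s[1]: s=s[::-1]; t+=90
        (u,v),_,_=cv2.minAreaRect(q)
        print('px',round(u),round(v),'world',np.round(a,1),'size',np.round(s,1),'long axis deg',round((t+90)%180-90,1))
E
python3 - <<'E'
from h import *
im,c=load('top0'); hsv=cv2.cvtColor(im,cv2.COLOR_RGB2HSV); H,S,V=[hsv[:,:,i].astype(int) for i in range(3)]
print('pix',{p:hsv[p[1],p[0]].tolist() for p in[(289,191),(260,190),(380,210),(396,210),(360,130),(225,219),(240,212)]})
dark=(V<110); grey=(S<70)&(V>110)
print('blank plate');blobs(dark,c,26,(256,168,316,224))
print('plate');blobs(grey|(dark),c,0,(245,150,325,235),n=1)
print('blanks far');blobs(dark,c,26,(250,105,380,160))
print('gauge beam');blobs(grey|dark,c,74,(365,195,420,225))
print('tower');blobs(dark,c,140,(380,195,408,222),10)
print('board');blobs(~((H>18)&(H<28)&(S>200)),c,16,(165,185,255,245),n=1)
print('stop');blobs(dark,c,62,(214,208,236,230),10)
E
```

```text
pix {(289, 191): [14, 163, 61], (260, 190): [0, 11, 143], (380, 210): [120, 17, 167], (396, 210): [20, 96, 40], (360, 130): [14, 206, 62], (225, 219): [21, 75, 44], (240, 212): [18, 125, 145]}
blank plate
px 288 191 world [596.6  43.7] size [112.6  45.9] long axis deg 27.8
plate
px 285 195 world [586.2  56.3] size [181.7 181.3] long axis deg 12.9
blanks far
px 359 132 world [ 779.9 -166.7] size [120.   51.2] long axis deg -3.7
px 262 136 world [762.4 128.2] size [112.8  46.9] long axis deg -2.5
gauge beam
px 390 210 world [ 543.8 -254.5] size [110.   49.5] long axis deg 86.2
tower
px 394 210 world [ 542.8 -255.3] size [43.1 29.6] long axis deg -89.0
px 392 218 world [ 520.1 -251.3] size [67.2  5. ] long axis deg 86.1
board
px 210 214 world [522.7 282.7] size [274.6 179.2] long axis deg -88.9
stop
px 224 222 world [500.7 223.1] size [61.4 40.5] long axis deg -87.8
px 220 210 world [535.  239.1] size [14.7 11.7] long axis deg -89.0
```

Run:
```python
from h import *
a=cv2.resize(cv2.imread('pics/top0.png')[150:250,160:270],None,fx=4,fy=4,interpolation=2)
b=cv2.resize(cv2.imread('pics/top0.png')[150:250,340:430],None,fx=4,fy=4,interpolation=2)
cv2.imwrite('pics/crop1.png',np.hstack([a,b]))
```

```text
(no output)
```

View pics/crop1.png

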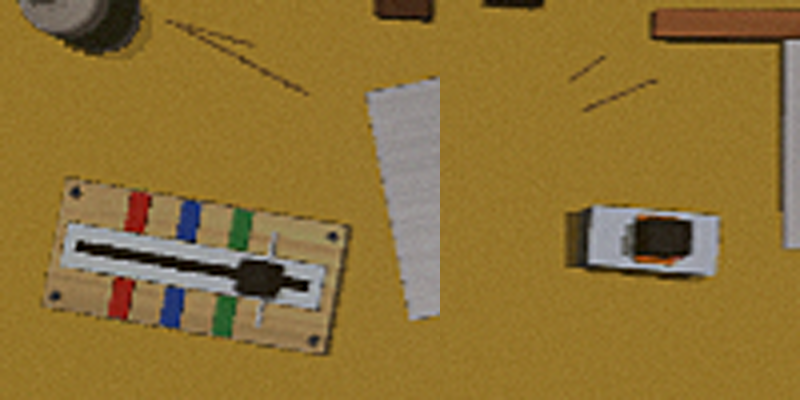

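The top view shows the gauge with its beam centred near (393,210) and its tower at (396,210). The blank on the plate is at (288,191). The board is near (210,216), with the stop at (225,219) just to the right of the green bands and red to the left.

Run:
```python
from h import *
im,c=load('top0'); hsv=cv2.cvtColor(im,cv2.COLOR_RGB2HSV); H,S,V=[hsv[:,:,i].astype(int) for i in range(3)]
w=np.array([onz(c,p,74)[:2] for p in[(378.25,201.75),(409.75,203.75),(408.75,218.75),(376.25,217)]])
print('beam',w.mean(0),np.linalg.norm(np.roll(w,-1,0)-w,axis=1)); d=w[0]+w[3]-w[1]-w[2];print('y axis deg',np.degrees(np.arctan2(d[1],d[0])))
print('tower',onz(c,(396.5,210),140))
for n,(a,b) in dict(red=(170,12),green=(45,85),blue=(100,130)).items():
    m=((H>a)|(H<b)) if n=='red' else ((H>a)&(H<b)); m&=(S>110)
    print(n);blobs(m,c,16,(165,190,255,240),8,2)
print('stop',onz(c,(225.2,219.5),62), 'board', onz(c,((65+350+330+45)/16+160-0*1,(178+225+353+306)/16+150),16))
```

```text
beam [ 543.02476777 -264.20846849] [89.88758057 42.99441753 92.47388775 44.12407582]
y axis deg 87.69790843845188
tower [ 541.59281486 -262.0185475   140.        ]
red
px 190 224 world [491.9 340.7] size [30.7 16.1] long axis deg -7.1
px 194 203 world [557.1 330.5] size [30.9 16.1] long axis deg -7.1
green
px 216 228 world [480.3 261.4] size [28.4 13.4] long axis deg -6.0
px 220 207 world [545.4 251.7] size [29.3 12.6] long axis deg -9.3
blue
px 203 226 world [485.9 301.1] size [28.3 13.2] long axis deg -9.1
px 207 205 world [551.5 290.9] size [29.9 12.6] long axis deg -9.2
stop [507.67200077 221.29393482  62.        ] board [516.46612675 282.07786029  16.        ]
```

Call:
drive_tool:
  deltas:
    - [8.5, 6, -3, 0, 0.05]
    - [8.5, 11, -5.5, 0, 0.1]
    - [8.5, 15, -7.4, 0, 0.15]
    - [8.5, 19, -9.4, 0, 0.2]
    - [8.5, 23, -11.4, 0, 0.25]
    - [8.5, 27, -13.4, 0, 0.3]
    - [8.5, 31, -15.4, 0, 0.323]
    - [8.5, 35, -17.3, 0, 0.323]
    - [8.5, 39, -19.3, 0, 0.323]
    - [8.5, 42.5, -21, 0, 0.323]
    - [8.5, 44.7, -22.1, 0, 0.323]
    - [8.5, 44.7, -22.1, 0, 0.323]

```text
time: 1.1
position: [543.0, -261.2, 249.8]
ee_rot: [-180.0, 0.0, -2.3]
contact_force: [-0.4, -0.3, 0.4]
finger_gap: 85.0
grasp_force: 0.0
```

Run:
```python
from h import *
s=arm.get_state();im,c=grab('wrist','w1')
print(s['position'],s['ee_rot'],s['contact_force']); print(c['position'],c['vfov'])
print(proj(c,(542,-263,140)),proj(c,(543,-264,74)))
```

```text
[ 543.01288722 -261.17354088  249.76344558] [-1.79973848e+02  3.94635964e-02 -2.28458322e+00] [-0.41232631 -0.28662762  0.37541469]
[ 612.38380764 -264.36567458  373.47718701] 58.5245974115605
[321.14642934 202.94787682] [321.8314646  179.64384479]
```

View pics/w1.png

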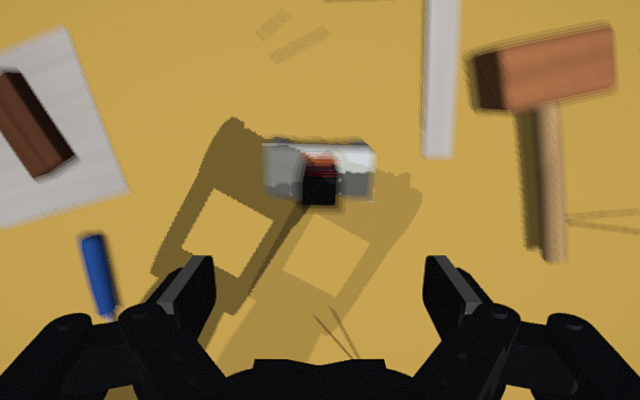

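The wrist view is slightly blurred. It shows the gauge beam spanning columns 263–375 and the black tower top near (320,192). I'll take a still frame to measure from.

Run:
```python
from h import *
im,c=grab('wrist','w2'); s=arm.get_state();print(s['position'])
hsv=cv2.cvtColor(im,cv2.COLOR_RGB2HSV); H,S,V=[hsv[:,:,i].astype(int) for i in range(3)]
print('tower top');blobs((V<60),c,140,(285,150,355,215),n=2)
print('beam');blobs(((S<60)&(V>90)),c,74,(240,120,400,215),n=3)
a=im[120:240,220:420,::-1]
cv2.imwrite('pics/crop2.png',cv2.resize(a,None,fx=4,fy=4,interpolation=2))
```

```text
[ 545.32357519 -258.51121436  249.74846215]
tower top
px 333 193 world [ 553.7 -265.3] size [28.8 28.8] long axis deg -1.9
beam
px 330 183 world [ 545.5 -265.1] size [91.1 44.1] long axis deg 86.1
```

View pics/crop2.png

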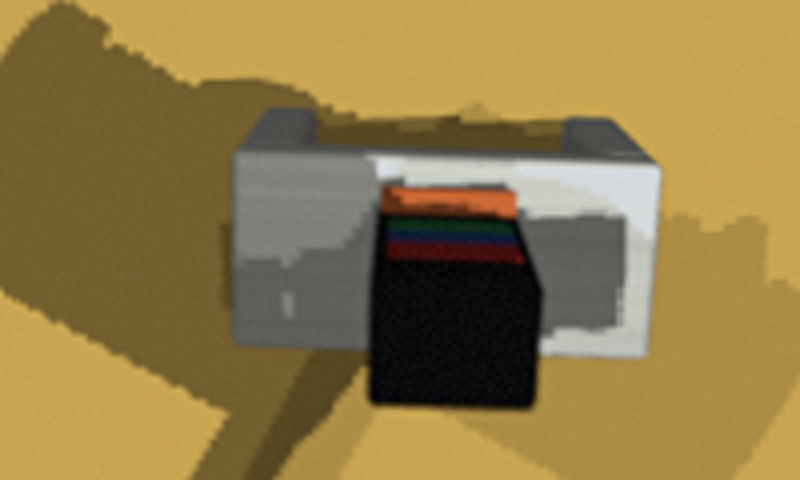

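The beam is at (545.5, -265.1) and measures 91×44, which agrees with the given size. I'll descend onto the tower and grip its y faces.

Call:
drive_tool:
  deltas:
    - [8.5, 0.26, 0.14, 2, 0.02]
    - [8.5, 0.26, 0.14, 4.5, 0.02]
    - [8.5, 0.26, 0.14, 7, 0.02]
    - [8.5, 0.26, 0.14, 9.5, 0.02]
    - [8.5, 0.26, 0.14, 12, 0.02]
    - [8.5, 0.26, 0.14, 13.5, 0.02]
    - [8.5, 0.26, 0.14, 14, 0.02]
    - [8.5, 0.26, 0.14, 14, 0.02]
    - [8.5, 0.26, 0.14, 14, 0.02]
    - [5, 0.26, 0.14, 14, 0.02]
    - [4, 0.26, 0.14, 14, 0.02]
    - [3.4, 0.26, 0.14, 14, 0.02]
  grip_force: 40

```text
time: 2.2
position: [545.5, -265.4, 112.0]
ee_rot: [179.9, -0.1, -3.4]
contact_force: [0.3, -0.6, -0.8]
finger_gap: 51.1
grasp_force: 0.0
```

Call:
drive_tool:
  deltas:
    - [2.5, 0, 0, 0, 0]
    - [2, 0, 0, 0, 0]
    - [2, 0, 0, 0, 0]
    - [2, 0, 0, 0, 0]
    - [2, 0, 0, 0, 0]
    - [2, 0, 0, 0, 0]

```text
time: 2.7
position: [545.0, -264.8, 111.2]
ee_rot: [180.0, -0.1, -3.4]
contact_force: [-1.0, 0.5, 5.9]
finger_gap: 29.4
grasp_force: 41.6
```

Call:
drive_tool:
  deltas:
    - [2, 0, 0, -0.8, 0]
    - [2, 0, 0, -2, 0]
    - [2, 0, 0, -3.5, 0]
    - [2, 0, 0, -5, 0]
    - [2, 0, 0, -6.5, 0]
    - [2, 0, 0, -7.5, 0]
    - [2, 0, 0, -8, 0]
    - [2, 0, 0, -8, 0]
    - [2, 0, 0, -8, 0]

```text
time: 3.45
position: [544.2, -264.5, 189.8]
ee_rot: [-180.0, 0.0, -3.5]
contact_force: [0.2, -0.6, -4.5]
finger_gap: 29.3
grasp_force: 40.7
```

Call:
drive_tool:
  deltas:
    - [2, 0.1, -1, 0, -0.02]
    - [2, 0.4, -3.5, 0, -0.06]
    - [2, 0.7, -6.5, 0, -0.12]
    - [2, 1.1, -10, 0, -0.18]
    - [2, 1.4, -13.5, 0, -0.24]
    - [2, 1.8, -17, 0, -0.3]
    - [2, 2.2, -20.5, 0, -0.36]
    - [2, 2.5, -24, 0, -0.42]
    - [2, 2.9, -27, 0, -0.48]
    - [2, 3.2, -29.5, 0, -0.53]
    - [2, 3.3, -30.7, 0, -0.545]
    - [2, 3.3, -31.1, 0, -0.545]

```text
time: 4.45
position: [595.3, 46.5, 189.1]
ee_rot: [-179.9, 0.1, 28.0]
contact_force: [-1.1, -0.9, -5.1]
finger_gap: 29.5
grasp_force: 41.1
```

Call:
drive_tool:
  deltas:
    - [2, 0, 0, 0, 0]
    - [2, 0, 0, 0, 0]
    - [2, 0, 0, 0, 0]
    - [2, 0, 0, 0, 0]

```text
time: 4.78
position: [596.1, 42.2, 190.2]
ee_rot: [180.0, 0.0, 27.7]
contact_force: [-0.6, -0.1, -4.9]
finger_gap: 29.6
grasp_force: 41.1
```

Run:
```python
from h import *
s=arm.get_state();im,c=grab('wrist','w3')
print(s['position'],s['ee_rot'],s['contact_force'],s['finger_gap'],c['position'])
im2,c2=grab('side','s3')
p=proj(c2,(597,44,80)).astype(int);print(p)
a=im2[p[1]-90:p[1]+60,p[0]-80:p[0]+60,::-1]
cv2.imwrite('pics/crop3.png',np.hstack([cv2.resize(im[:,:,::-1],(480,300)),cv2.resize(a,(280,300),interpolation=2)]))
```

```text
[596.05521608  42.24220419 190.18068606] [1.79985854e+02 2.94828969e-02 2.76582609e+01] [-0.57642949 -0.10944359 -4.89195148] 29.640522251329106 [657.45055359  74.39658113 313.88211805]
[310 228]
```

View pics/crop3.png

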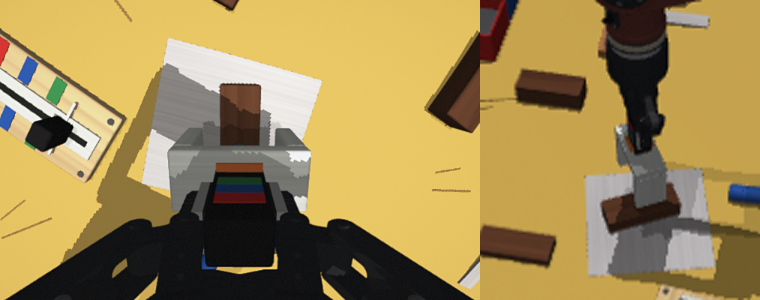

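The wrist view shows the blank, columns 293–347 at full scale, centred under the gauge and parallel to it. I'll check that numerically.

Run:
```python
from h import *
im,c=load('w3'); hsv=cv2.cvtColor(im,cv2.COLOR_RGB2HSV); H,S,V=[hsv[:,:,i].astype(int) for i in range(3)]
m=(H<20)&(S>90)&(V>30)&(V<150)
t=np.radians(27.66); R=np.array([[np.cos(t),np.sin(t)],[-np.sin(t),np.cos(t)]]); tc=np.array([596.06,42.24])
for z in(16,26,36):
  for v in(125,135,150,165,175):
    q=np.where(m[v,270:375])[0]+270
    l,r=[R@(onz(c,(u,v),z)[:2]-tc) for u in(q[0],q[-1]+1)]; print(z,v,l.round(1),r.round(1))
  q=np.where(m[80:150,320])[0]+80; print('far edge x',(R@(onz(c,(320,q[0]),z)[:2]-tc)).round(1),q[0])
```

```text
16 125 [46.5 20.4] [ 46.5 -23.2]
16 135 [38.3 20.5] [ 38.3 -23.4]
16 150 [25.8 20.8] [ 25.8 -23.6]
16 165 [13.1 21. ] [ 13.1 -23. ]
16 175 [ 4.4 21.1] [  4.4 -23.2]
far edge x [56.2 -1. ] 113
26 125 [47.3 19.7] [ 47.3 -22.4]
26 135 [39.4 19.8] [ 39.4 -22.6]
26 150 [27.3 20.1] [ 27.3 -22.8]
26 165 [15.  20.3] [ 15.  -22.3]
26 175 [ 6.6 20.4] [  6.6 -22.4]
far edge x [56.6 -1. ] 113
36 125 [48. 19.] [ 48.1 -21.7]
36 135 [40.4 19.2] [ 40.4 -21.8]
36 150 [28.8 19.4] [ 28.8 -22. ]
36 165 [16.9 19.6] [ 16.9 -21.5]
36 175 [ 8.8 19.7] [  8.8 -21.7]
far edge x [57.1 -0.9] 113
```

Call:
drive_tool:
  deltas:
    - [2, 0, 0.15, 0.5, 0]
    - [2, 0, 0.15, 1.5, 0]
    - [2, 0, 0.15, 2.5, 0]
    - [2, 0, 0.15, 3.5, 0]
    - [2, 0, 0.15, 4.5, 0]
    - [2, 0, 0.15, 5.5, 0]
    - [2, 0, 0.15, 6.3, 0]
    - [2, 0, 0.15, 6.9, 0]
    - [2, 0, 0.15, 7.3, 0]
    - [2, 0, 0.15, 7.6, 0]
    - [2, 0, 0.15, 7.7, 0]
    - [2, 0, 0.15, 7.7, 0]

```text
time: 5.88
position: [596.9, 42.5, 113.4]
ee_rot: [-180.0, 0.0, 27.8]
contact_force: [-0.7, 0.0, -3.5]
finger_gap: 30.1
grasp_force: 41.3
```

Call:
drive_tool:
  deltas:
    - [2, 0, 0, 0, 0]
    - [2, 0, 0, 0.05, 0]
    - [2, 0, 0, 0.1, 0]
    - [2, 0, 0, 0.15, 0]
    - [2, 0, 0, 0.2, 0]
    - [2, 0, 0, 0.2, 0]
    - [2, 0, 0, 0.2, 0]

```text
time: 6.47
position: [597.4, 42.4, 111.6]
ee_rot: [180.0, -0.1, 27.8]
contact_force: [1.2, 0.1, -3.6]
finger_gap: 29.6
grasp_force: 41.3
```

Call:
drive_tool:
  deltas:
    - [2, 0, 0, 0.03, 0]
    - [2, 0, 0, 0.06, 0]
    - [2, 0, 0, 0.09, 0]
    - [2, 0, 0, 0.12, 0]
    - [2, 0, 0, 0.12, 0]
    - [2, 0, 0, 0.12, 0]

```text
time: 6.97
position: [597.5, 42.5, 111.2]
ee_rot: [180.0, -0.1, 27.8]
contact_force: [-2.3, 1.1, 5.7]
finger_gap: 29.7
grasp_force: 42.4
```

Call:
drive_tool:
  deltas:
    - [3.2, 0, 0, 0, 0]
    - [3.6, 0, 0, 0, 0]
    - [4.5, 0, 0, 0, 0]
    - [6, 0, 0, 0, 0]
    - [7, 0, 0, 0, 0]
    - [8, 0, 0, 0, 0]
    - [8.5, 0, 0, 0, 0]
    - [8.5, 0, 0, 0, 0]

```text
time: 7.63
position: [596.9, 42.4, 110.0]
ee_rot: [-180.0, 0.0, 27.8]
contact_force: [0.2, 0.7, 0.0]
finger_gap: 84.9
grasp_force: 0.0
```

Call:
drive_tool:
  deltas:
    - [8.5, 0, 0, -1, 0]
    - [8.5, 0, 0, -3, 0]
    - [8.5, 0, 0, -5.5, 0]
    - [8.5, 0, 0, -8, 0]
    - [8.5, 0, 0, -10.5, 0]
    - [8.5, 0, 0, -13, 0]
    - [8.5, 0, 0, -14, 0]
    - [8.5, 0, 0, -14, 0]
    - [8.5, 0, 0, -14, 0]
    - [8.5, 0, 0, -14, 0]

```text
time: 8.47
position: [595.7, 42.4, 248.1]
ee_rot: [-179.9, 0.2, 27.8]
contact_force: [-1.1, -0.0, 0.3]
finger_gap: 84.9
grasp_force: 0.0
```

Run:
```python
from h import *
s=arm.get_state();im,c=grab('wrist','w4')
print(s['position'],s['ee_rot'],s['contact_force'],s['finger_gap'])
hsv=cv2.cvtColor(im,cv2.COLOR_RGB2HSV); H,S,V=[hsv[:,:,i].astype(int) for i in range(3)]
print('beam');blobs(((S<60)&(V>60)),c,74,(230,130,410,240),n=2)
im2,c2=grab('side','s4')
cv2.imwrite('pics/crop4.png',np.hstack([cv2.resize(im[100:300,200:440,::-1],(480,400),interpolation=2),cv2.resize(im2[165:265,265:345,::-1],(320,400),interpolation=2)]))
```

```text
[595.74146625  42.42523377 248.14846361] [-1.79906896e+02  1.58737174e-01  2.77735298e+01] [-1.07123765 -0.00198301  0.31633517] 84.86495743102547
beam
px 318 184 world [588.2  43.4] size [150.9  97.1] long axis deg -62.2
```

View pics/crop4.png

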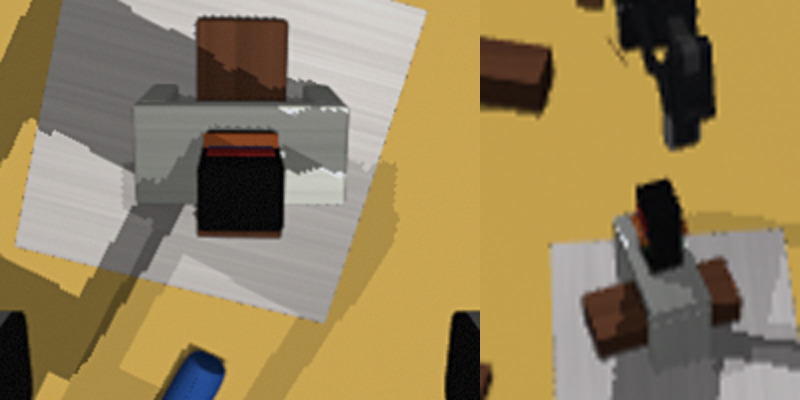

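The gauge stands astride the blank on the plate, with the pointer just below a visible red strip. I'll measure the rise of the pointer against its level in the earlier, unloaded image (w2).

Run:
```python
from h import *
im,c=grab('wrist','w5'); s=arm.get_state(); print(s['position'])
hsv0=None
for f,ctr,yaw,u0,us in(('w2',(545.5,-265.1),-3.4,(305,360),332),('w5',(597.3,42.4),27.8,(290,350),320)):
    im,c=load(f); hsv=cv2.cvtColor(im,cv2.COLOR_RGB2HSV); H,S,V=[hsv[:,:,i].astype(int) for i in range(3)]
    m=np.zeros(H.shape,bool);m[130:215,u0[0]:u0[1]]=((H<18)&(H>5)&(S>130)&(V>110))[130:215,u0[0]:u0[1]]
    v,u=np.where(m); uc=u.mean(); n=np.array([np.cos(np.radians(yaw)),np.sin(np.radians(yaw)),0])
    def h(vv,off):
        o,d=ray(c,(uc,vv)); p=np.array([*ctr,0])+n*off; return (o+d*(((p-o)@n)/(d@n)))[2]
    print(f,'orange rows',v.min(),v.max(),'cols',u.min(),u.max(),[(round(h(v.min()-.0,o),1),round(h(v.max()+1,o),1)) for o in(12,16,20)])
    for r in range(v.min()-2,v.max()+16): print(r,im[r,int(uc)].tolist(),round(h(r+.5,12),1))
```

```text
[595.65426152  42.43633032 247.67272827]
w2 orange rows 167 173 cols 317 348 [(np.float64(61.8), np.float64(92.2)), (np.float64(83.1), np.float64(111.4)), (np.float64(104.4), np.float64(130.7))]
165 [189, 194, 186] 54.5
166 [126, 124, 120] 59.4
167 [138, 77, 52] 64.2
168 [196, 100, 49] 68.9
169 [202, 105, 54] 73.4
170 [182, 95, 49] 77.8
171 [129, 66, 31] 82.0
172 [95, 47, 21] 86.2
173 [74, 35, 14] 90.3
174 [20, 17, 12] 94.2
175 [10, 31, 19] 98.0
176 [19, 45, 25] 101.8
177 [14, 40, 29] 105.4
178 [15, 32, 49] 109.0
179 [8, 22, 49] 112.4
180 [33, 18, 41] 115.8
181 [59, 17, 21] 119.1
182 [64, 9, 8] 122.3
183 [67, 14, 11] 125.5
184 [57, 8, 10] 128.6
185 [26, 12, 10] 131.6
186 [7, 6, 6] 134.5
187 [5, 4, 4] 137.4
188 [10, 11, 11] 140.2
w5 orange rows 167 172 cols 302 339 [(np.float64(87.4), np.float64(110.3)), (np.float64(107.6), np.float64(128.9)), (np.float64(127.8), np.float64(147.5))]
165 [21, 14, 12] 81.0
166 [78, 38, 16] 85.3
167 [135, 67, 29] 89.4
168 [136, 70, 35] 93.5
169 [135, 69, 36] 97.4
170 [136, 69, 35] 101.2
171 [130, 68, 33] 104.9
172 [91, 54, 43] 108.6
173 [36, 31, 59] 112.1
174 [61, 10, 15] 115.5
175 [69, 13, 12] 118.9
176 [80, 14, 10] 122.2
177 [77, 16, 15] 125.4
178 [20, 10, 8] 128.5
179 [9, 10, 12] 131.5
180 [11, 9, 12] 134.5
181 [8, 12, 12] 137.4
182 [10, 14, 11] 140.3
183 [13, 13, 12] 143.0
184 [10, 10, 9] 145.8
185 [9, 10, 8] 148.4
186 [7, 5, 8] 151.0
187 [9, 11, 12] 153.6
```

Call:
drive_tool:
  deltas:
    - [8.5, 2, 0, 0, 0]
    - [8.5, 4.5, 0, 0.5, 0]
    - [8.5, 7, 0, 2, 0]
    - [8.5, 9, 0, 3.5, 0]
    - [8.5, 10, 0, 5, 0]
    - [8.5, 10, 0, 6, 0]
    - [8.5, 10, 0, 6, 0]
    - [8.5, 10, 0, 6, 0]
    - [8.5, 10, 0, 6, 0]
    - [8.5, 10, 0, 6, 0]

```text
time: 9.45
position: [685.6, 88.6, 191.7]
ee_rot: [179.9, -0.1, 27.8]
contact_force: [-0.5, 0.5, -0.2]
finger_gap: 84.9
grasp_force: 0.0
```

Run:
```python
from h import *
im,c=grab('wrist','w6'); s=arm.get_state(); print(s['position'])
ctr=np.array([597.3,42.4]); n=np.array([np.cos(np.radians(27.8)),np.sin(np.radians(27.8))])
p=[proj(c,(*(ctr+12*n),z)) for z in(74,140)]; print(p)
u,v=np.mean(p,0).astype(int)
a=cv2.resize(im[max(v-70,0):v+60,u-90:u+90,::-1],(540,390),interpolation=2)
b=cv2.resize(im[:,:,::-1],(256,160)); b=np.vstack([b,np.zeros((230,256,3),np.uint8)])
cv2.imwrite('pics/crop6.png',np.hstack([a,b]))
for r in range(int(p[0][1])-25,int(p[1][1])+6):
    o,d=ray(c,(u,r+.5)); P=np.array([*(ctr+12*n)]); print(r,im[r,u].tolist(),round((o+d*(((P-o[:2])@n)/(d[:2]@n)))[2],1))
```

```text
[685.73376867  88.63367697 191.85228717]
[array([318.33403627, 307.17310191]), array([318.27742745, 368.14365784])]
282 [22, 25, 24] 35.4
283 [26, 25, 29] 37.2
284 [32, 32, 33] 38.9
285 [35, 34, 36] 40.6
286 [31, 31, 30] 42.3
287 [36, 35, 36] 44.0
288 [73, 73, 71] 45.7
289 [79, 81, 79] 47.3
290 [80, 81, 78] 49.0
291 [82, 81, 79] 50.6
292 [82, 83, 78] 52.2
293 [82, 84, 80] 53.8
294 [82, 82, 78] 55.4
295 [121, 122, 118] 56.9
296 [186, 187, 178] 58.4
297 [211, 213, 203] 60.0
298 [226, 229, 229] 61.5
299 [229, 231, 232] 63.0
300 [203, 207, 204] 64.5
301 [142, 143, 138] 65.9
302 [132, 134, 127] 67.4
303 [133, 135, 128] 68.8
304 [135, 136, 131] 70.3
305 [134, 136, 129] 71.7
306 [108, 110, 104] 73.1
307 [101, 102, 97] 74.5
308 [76, 77, 73] 75.8
309 [16, 17, 17] 77.2
310 [0, 0, 0] 78.5
311 [12, 10, 12] 79.9
312 [6, 8, 12] 81.2
313 [8, 8, 11] 82.5
314 [7, 6, 6] 83.8
315 [14, 12, 16] 85.1
316 [10, 12, 12] 86.4
317 [3, 3, 4] 87.7
318 [8, 11, 12] 88.9
319 [10, 12, 13] 90.2
320 [10, 9, 10] 91.4
321 [6, 7, 8] 92.6
322 [14, 19, 17] 93.8
323 [17, 37, 22] 95.0
324 [20, 47, 24] 96.2
325 [17, 45, 25] 9
[... 390 characters left out ...]
8, 14] 116.1
343 [69, 13, 13] 117.1
344 [68, 13, 10] 118.1
345 [71, 20, 20] 119.1
346 [71, 19, 18] 120.1
347 [70, 17, 16] 121.1
348 [68, 18, 17] 122.1
349 [65, 9, 8] 123.1
350 [91, 21, 19] 124.0
351 [76, 15, 11] 125.0
352 [26, 10, 9] 126.0
353 [2, 7, 5] 126.9
354 [13, 10, 13] 127.8
355 [10, 6, 6] 128.8
356 [8, 6, 9] 129.7
357 [12, 13, 12] 130.6
358 [7, 4, 8] 131.5
359 [3, 3, 7] 132.4
360 [9, 11, 12] 133.3
361 [9, 10, 9] 134.2
362 [11, 8, 10] 135.1
363 [13, 11, 12] 136.0
364 [12, 7, 6] 136.9
365 [13, 14, 15] 137.7
366 [12, 13, 16] 138.6
367 [14, 13, 12] 139.5
368 [17, 14, 19] 140.3
369 [16, 16, 17] 141.1
370 [12, 13, 15] 142.0
371 [6, 11, 11] 142.8
372 [13, 11, 16] 143.6
373 [9, 12, 13] 144.5
```

View pics/crop6.png

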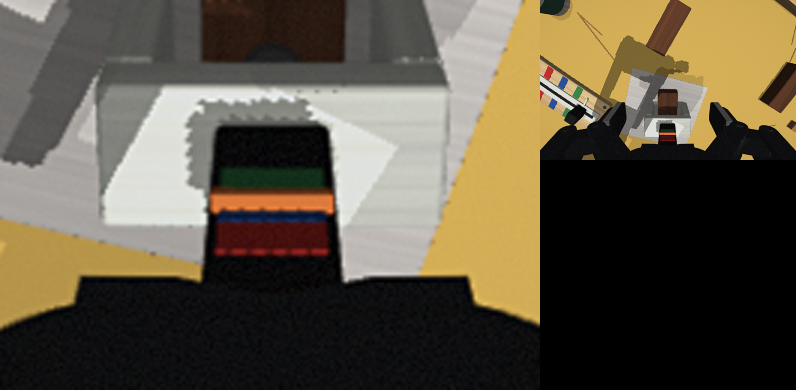

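The pointer (rows 329–336) now sits over the blue band, with green full below it and red full above. The reading is 26 mm, so blue. Next is the stop.

Call:
drive_tool:
  deltas:
    - [8.5, -0.5, -1, -1, 0.04]
    - [8.5, -1.7, -3.5, -2, 0.12]
    - [8.5, -3.2, -6.5, -2, 0.22]
    - [8.5, -4.7, -9.5, -2, 0.32]
    - [8.5, -6.2, -12.5, -2, 0.42]
    - [8.5, -7.4, -15.3, -2, 0.52]
    - [8.5, -8.6, -18, -2, 0.6]
    - [8.5, -9.4, -19.5, -2, 0.632]
    - [8.5, -9.6, -20, -2, 0.632]
    - [8.5, -9.6, -20, -2, 0.632]
    - [8.5, -9.6, -20, -2, 0.632]
    - [8.5, -9.6, -20, -2, 0.632]

```text
time: 10.5
position: [508.6, 220.6, 210.8]
ee_rot: [-180.0, -0.1, -8.5]
contact_force: [-1.4, -0.1, 0.5]
finger_gap: 84.8
grasp_force: 0.0
```

Call:
drive_tool:
  deltas:
    - [8.5, 0, 0, 0, 0]
    - [8.5, 0, 0, 0, 0]
    - [8.5, 0, 0, 0, 0]

```text
time: 10.75
position: [507.8, 220.6, 210.0]
ee_rot: [180.0, 0.0, -8.5]
contact_force: [0.5, 0.8, 0.4]
finger_gap: 85.2
grasp_force: 0.0
```

Run:
```python
from h import *
im,c=grab('wrist','w7'); s=arm.get_state(); print(s['position'],s['ee_rot'])
hsv=cv2.cvtColor(im,cv2.COLOR_RGB2HSV); H,S,V=[hsv[:,:,i].astype(int) for i in range(3)]
for n,(a,b) in dict(red=(170,8),green=(45,85),blue=(100,130)).items():
    m=((H>a)|(H<b)) if n=='red' else ((H>a)&(H<b)); m&=(S>110)&(V>50)
    print(n);blobs(m,c,16,(0,0,640,330),100,3)
u,v=proj(c,(507.6,221.2,62)).astype(int);print('stop',u,v)
blobs(V<60,c,62,(u-60,v-60,u+60,v+60),100,2)
cv2.imwrite('pics/crop7.png',im[:,:,::-1])
```

```text
[507.69267284 220.73688584 209.93076301] [ 1.79993158e+02  1.27224301e-02 -8.48224642e+00]
red
px 190 139 world [557.8 329.8] size [30.4 15. ] long axis deg -8.1
px 196 210 world [492.4 339.9] size [28.8 15.1] long axis deg -8.7
green
px 278 139 world [545.6 250.8] size [28.6 13.4] long axis deg -9.8
px 280 210 world [480.7 260.6] size [28.7 13.7] long axis deg -7.3
blue
px 555 226 world [421.5  -2.3] size [105.6  27.6] long axis deg -0.6
px 234 139 world [552.1 290.2] size [29.3 14.5] long axis deg -8.8
px 238 210 world [486.6 300.3] size [28.6 14.5] long axis deg -8.5
stop 317 188
px 301 184 world [513.1 233.6] size [68.8 31.4] long axis deg 81.5
px 280 202 world [500.5 252.2] size [12.6 12. ] long axis deg -9.9
```

View pics/crop7.png

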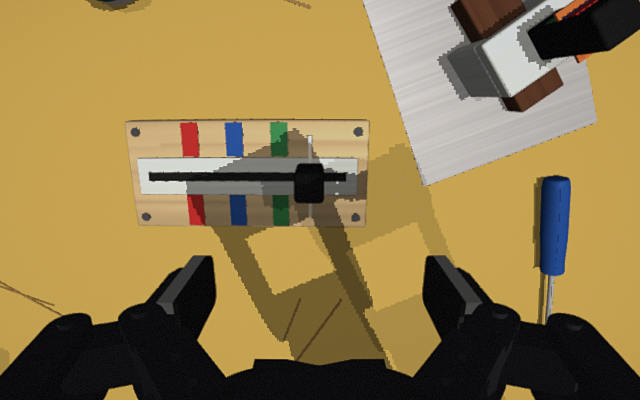

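The wrist view shows the stop block's top at about (309,185) and its white pointer at column 310. The blue bands are at column 236 and green at 279. That puts the stop near 16 mm, at about (509, 227). I'll descend, grip it across its y faces and slide it to blue.

Call:
drive_tool:
  deltas:
    - [8.5, 0.05, -0.6, 2, 0]
    - [8.5, 0.05, -0.6, 5, 0]
    - [8.5, 0.05, -0.6, 8, 0]
    - [8.5, 0.05, -0.6, 11, 0]
    - [8.5, 0.05, -0.6, 13.5, 0]
    - [8.5, 0.05, -0.6, 15.3, 0]
    - [8.5, 0.05, -0.6, 16, 0]
    - [8.5, 0.05, -0.6, 16, 0]
    - [8.5, 0.05, -0.6, 16, 0]
    - [6, 0.05, -0.6, 16, 0]
    - [4.5, 0.05, -0.6, 16, 0]
    - [3.5, 0.05, -0.6, 16, 0]
  grip_force: 20

```text
time: 11.8
position: [509.9, 227.5, 51.8]
ee_rot: [-179.9, -0.2, -8.4]
contact_force: [-0.3, 0.6, 0.3]
finger_gap: 51.3
grasp_force: 0.0
```

Call:
drive_tool:
  deltas:
    - [2.8, 0, 0, 0, 0]
    - [2, 0, 0, 0, 0]
    - [2, 0, 0, 0, 0]
    - [2, 0, 0, 0, 0]
    - [2, 0, 0, 0, 0]
    - [2, 0, 0, 0, 0]

```text
time: 12.3
position: [509.2, 227.3, 50.9]
ee_rot: [-180.0, -0.1, -8.4]
contact_force: [-1.1, -0.4, 5.5]
finger_gap: 23.8
grasp_force: 25.6
```

Call:
drive_tool:
  deltas:
    - [2, 0, -0.3, 0, 0]
    - [2, 0, -1, 0, 0]
    - [2, 0, -2, 0, 0]
    - [2, 0, -3, 0, 0]
    - [2, 0, -4, 0, 0]
    - [2, 0, -5, 0, 0]
    - [2, 0, -6, 0, 0]
    - [2, 0, -6.6, 0, 0]
    - [2, 0, -6.9, 0, 0]
    - [2, 0, -6.9, 0, 0]
    - [2, 0, -6.9, 0, 0]
    - [2, 0, -6.9, 0, 0]

```text
time: 13.3
position: [519.6, 296.0, 51.0]
ee_rot: [-179.9, -0.1, -8.5]
contact_force: [-1.0, 1.4, 6.0]
finger_gap: 23.5
grasp_force: 25.6
```

Call:
drive_tool:
  deltas:
    - [2, 0, 0, 0, 0]
    - [2, 0, 0, 0, 0]
    - [3, 0, 0, 0, 0]
    - [5, 0, 0, 0, 0]
    - [7, 0, 0, 0, 0]
    - [8.5, 0, 0, 0, 0]
    - [8.5, 0, 0, 0, 0]
    - [8.5, 0, 0, 0, 0]
    - [8.5, 0, 0, 0, 0]

```text
time: 14.05
position: [518.6, 295.2, 49.9]
ee_rot: [180.0, 0.0, -8.4]
contact_force: [-0.6, 0.4, -0.1]
finger_gap: 85.0
grasp_force: 0.0
```

Call:
drive_tool:
  deltas:
    - [8.5, 0, 0, -1, 0]
    - [8.5, 0, 0, -3, 0]
    - [8.5, 0, 0, -6, 0]
    - [8.5, 0, 0, -9, 0]
    - [8.5, 0, 0, -12, 0]
    - [8.5, 0, 0, -15, 0]
    - [8.5, 0, 0, -16, 0]
    - [8.5, 0, 0, -16, 0]
    - [8.5, 0, 0, -16, 0]
    - [8.5, 0, 0, -16, 0]
    - [8.5, 0, 0, -16, 0]
    - [8.5, 0, 0, -16, 0]

```text
time: 15.05
position: [517.4, 294.7, 207.5]
ee_rot: [179.9, 0.2, -8.4]
contact_force: [-0.7, -0.5, -0.8]
finger_gap: 84.9
grasp_force: 0.0
```

Run:
```python
from h import *
im,c=grab('wrist','w8'); s=arm.get_state(); print(s['position'],s['contact_force'])
im2,_=grab('top','t8')
print(proj(c,(519.2,295.4,62)))
cv2.imwrite('pics/crop8.png',np.hstack([im[60:310,150:480,::-1],cv2.resize(im2[140:265,160:350,::-1],(380,250),interpolation=2)]))
```

```text
[517.65501183 294.85247574 207.90982675] [-0.50996609  0.11947758 -0.42087137]
[316.73328584 185.90513043]
```

View pics/crop8.png

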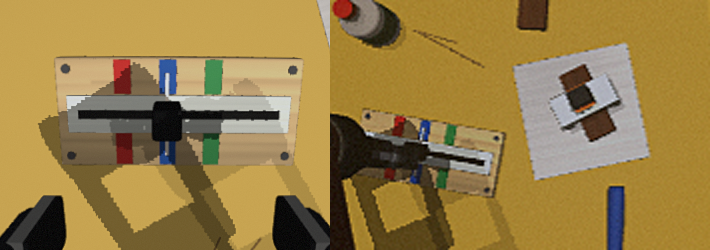

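The stop's white pointer (crop column 167) lies in the middle of the blue band. The gauge still stands astride the middle of the blank, so I'm handing in.

```bash
python3 -c "
from workcell import arm
print(arm.sign_off())"
```

```text
the job is handed in; nothing more can be done
None
```

The gauge stands released astride the blank on the plate and reads 26 mm, the depth stop is in the middle of the blue band, and the job is handed in; the hand-in gave no verdict.

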